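Put the brush and the spatula back in the microscope bench tray

ROBOT

A 6-joint arm with a two-finger parallel gripper is mounted at the origin on the work surface. World frame = base frame: x ahead of the robot, y to its left, z up, the work surface at z = 0. Lengths are in m, angles in rad, forces in N, time in s.
With the tool pointing down it reaches from about 0.25 to 0.725 m from the base axis. Payload 4 kg.
Tool frame: the origin (TCP) lies on the front face of the gripper's body, between the roots of the fingers; the fingertips stand 73 mm ahead of it and the grasp point (between the pads) lies bot.tcp_to_grasp ahead of it (bot.tcp_to_grasp is the distance from the TCP to the grasp point, in m); z points along the fingers, y is the line along which they close (so a half turn about z gives the same grasp; the last joint's range is limited). The gripper opens to 85 mm and grips with 20 to 120 N. Pads are 22 mm wide; open, the fingers measure 114 mm over their backs; the gripper's body (76 mm by 85 mm) begins 54 mm behind the grasp point. The pads swing forward as they close: fully open they stand 13 mm farther back than shut.
Start: joints at [1.203, 0.241, 0.005, 1.335, 0, 1.571], TCP at [0.18, 0.467, 0.304] pointing down, gripper open.
Joint ranges: [-2.72, 2.72], [-1.05, 1.87], [-1.09, 1.28], [-1.99, 2.15], [-1.42, 1.44], [-3.14, 3.14]. Speed limits (rad/s): [2.79, 2.79, 3.14, 3.14, 3.14, 3.14].

INTERFACE

Orientations are given as a unit quaternion [x, y, z, w].
In Python, from workcell import bot gives the robot as it stands.
- The arm moves only by the shell command python3 -m jog 'ROWS' [OPENING]. ROWS is JSON, one flat list of numbers, 6 for each row, row after row: the shift along the world's x, y, z scaled (see below), then the turn, a rotation vector about the world's x, y, z scaled (see below). In form: [tx, ty, tz, wx, wy, wz, tx, ty, tz, wx, wy, wz, ...]. A call has 1 to 10 rows; each row is the pose to reach, as a shift and turn from the pose commanded when the call began; what a row does not reach only later rows make up. The controller multiplies each number of a shift by 800 mm and each number of a turn by 2 rad. A row lasts 1/12 s, in which the tool goes at most 41.7 mm and 7.16 degrees, less where a joint would pass 70% of its speed; a pose out of reach is approached as far as the arm can. A call with a number of a shift or a turn outside -1 to 1 is refused whole. A call with a gripper value outside its range is refused whole. OPENING is the opening, from -1 (shut) to 1 (fully open), set as the call begins (- or left out, the last holds). The fingers move at their own pace and stop on an object; the grip force is fixed at half the most. Time passes only in rows, so rows that repeat a pose let the fingers close. It gives the time, the measured TCP pose, the force, the opening and the grip force at its end, in the units of the state.
- bot.get_obs(): the state, without advancing time (a new reading comes with each control period).
- bot.camera(name): name is "scene" or "top" or "wrist"; returns (picture, depth): 384x512x3 uint8, red, green, blue; 384x512 float32, m along the optical axis (not along the pixel's ray), 0 where there is no reading.
- bot.calibration(name): a dict with "intrinsics" (3x3 intrinsics, pixels), "pose" (4x4, takes a point from camera to world coordinates). Camera axes: x right, y up, looking along -z (the intrinsics and any distortion apply to the point x, -y, -z); pixel columns grow to the right and rows downward; lengths in m; the calibration is good to about 2 mm. A picture is of the moment at which its call begins: read the wrist's pose just before it. calibration takes no time and is no camera call; for the wrist camera it gives the pose at the moment of the call.
- bot.job_done(): hands the job in; it is judged then, once.
Trained networks look in the newest picture that a camera, given by its name, has taken for a name from the list of things; names that differ only in an ending like _2 or _b are one class to them, and where a whole thing is asked for, a point or a joint stands for the part that bears it (a point fixed in the world has none). Each returns a list of dicts, best first, with "confidence" (0 to 1); they miss things now and then, are a little off and sometimes report something else, mostly with a low value. They report only what shows in the picture. A call takes as long as a camera call.
- bot.find_in(label, camera): "at" ([x, y, z] in m, in the coordinates of the camera as it stood for that picture, good to about 4 mm: the middle of the surface that is visible of it).
- bot.tip_of(label, camera): "at" ([x, y, z] in m, in the coordinates of the camera as it stood for that picture, good to about 4 mm: a listed point, or the origin of a listed thing).
The state is a dict: "clock": time; "joint_pos": joint angles; "joint_vel": joint speeds; "tau": joint torques, N m; "eef_pos": TCP position; "tool_rot": TCP orientation; "ft_force": force on the tool from outside, world axes, zero at the start; "ft_torque": the same for the moment, N m; "grip_width": finger opening in m; "grasp_force": force on a finger pad.
Only numpy, scipy, OpenCV 4.12 (cv2) and the standard library are available. Lean on these libraries where they do the work, as an engineer would, in place of code of your own. Each camera call takes 0.05 s, during which the arm holds its last target. There are 200 camera calls.

TASK

Tidy the microscope bench: lay the brush with the teal handle in the tray compartment with the yellow floor, and the wooden-handled spatula in the compartment with the blue floor. Each must lie flat inside its compartment and parallel to its long sides (which end points where does not matter); set them down, do not drop them.

Things in the scene. Friction and masses are not known exactly. Their poses are not given: they have to be found in the camera images.
- brush_mid (a point): the brush with the teal handle, lying flat on the bench: 150 mm long, about 60 g; handle 20 mm wide and 20 mm high, bristles (rigid) 27 mm wide. Point: its centre, on the handle, 10 mm above its underside. Axes: x along it towards the bristles, y across, z up. The handle spans x -75 to +25 mm. A like brush with a red handle near by is not wanted.
- spatula_mid (a point): the spatula, lying flat on the bench: 150 mm long, about 60 g; wooden handle 20 mm wide and 20 mm high, steel blade 24 mm wide, 3 mm thick, at mid height. Point: its centre, on the handle, 10 mm above its underside. Axes: x along it towards the blade, y across, z up. The handle spans x -75 to +20 mm.
- yellow_slot (a point): centre of the top of the yellow pad, 6 mm above the bench, lining one compartment of the fixed white tray with dark blue rim (192 x 240 x 14 mm). Its three parallel compartments are 180 x 72 mm inside, at 78 mm pitch; the 6 mm walls rise 8 mm above the pad. Axes: x along the compartment, y across, z up. Any two are lined; the third holds a wooden stamp.
- blue_slot (a point): centre of the top of the blue pad, 6 mm above the bench, lining one compartment of the fixed white tray with dark blue rim (192 x 240 x 14 mm). Its three parallel compartments are 180 x 72 mm inside, at 78 mm pitch; the 6 mm walls rise 8 mm above the pad. Axes: x along the compartment, y across, z up. Any two are lined; the third holds a wooden stamp.

How it is judged:
At the end, for the whole second after the job is handed in: Brush at rest on the yellow pad, spatula on the blue: each centre within 20 mm lengthwise and 30 mm crosswise of the pad's centre, within 5 mm of its resting height (10 mm above the pad), flat to 8 degrees, parallel to the long sides to 12 degrees, either way round (x of brush_mid in the frame of yellow_slot between -0.02 and 0.02 m and y of brush_mid in the frame of yellow_slot between -0.03 and 0.03 m and z of brush_mid in the frame of yellow_slot between 0.005 and 0.015 m and angle between each of brush_mid, spatula_mid's own z axis and vertical below 0.15 rad and angle between the x axis of brush_mid and the x axis of yellow_slot, either way round below 0.21 rad and linear speed of each of brush, spatula below 0.02 m/s and x of spatula_mid in the frame of blue_slot between -0.02 and 0.02 m and y of spatula_mid in the frame of blue_slot between -0.03 and 0.03 m and z of spatula_mid in the frame of blue_slot between 0.005 and 0.015 m and angle between the x axis of spatula_mid and the x axis of blue_slot, either way round below 0.21 rad); the robot touches nothing.
It fails at once if the brush is let fall from more than about 40 mm (linear speed of brush above 0.9 m/s and contact force between brush and anything else below 0.01 N).
It fails at once if the spatula is let fall from more than about 40 mm (linear speed of spatula above 0.9 m/s and contact force between spatula and anything else below 0.01 N).
It also fails if it takes over 58 s, if anything falls off the work surface, if the arm or the gripper's body presses on something with over 40 N, if the wrist force passes 120 N, or if a joint passes its speed limit or range.

## Working session

There is one attempt and no reset: what is moved stays moved. The work goes in short steps, Python scripts to look and compute and a shell command to move; the robot and the scene stay as the last step left them, time stands still between calls to the robot, and variables do not carry over. Pictures are saved under pics/ and viewed, at most 10 in all, crops included, and the job is handed in when it is done.

```bash
mkdir -p pics; cat > h.py <<'E'
import numpy as np, cv2
from workcell import bot
def world(cam,p):
    T=np.array(bot.calibration(cam)["pose"]);return T[:3,:3]@np.array(p)+T[:3,3]
def pix2w(cam,depth,u,v,T=None):
    c=bot.calibration(cam);K=np.array(c["intrinsics"]);T=np.array(c["pose"]) if T is None else T
    d=depth[int(v),int(u)];x=(u-K[0,2])/K[0,0]*d;y=(v-K[1,2])/K[1,1]*d
    return T[:3,:3]@np.array([x,-y,-d])+T[:3,3]
def save(n,im): cv2.imwrite(f"pics/{n}.png",im[:,:,::-1])
E
python3 - <<'E'
from h import *
im,d=bot.camera("top");save("top1",im);np.save("top_d.npy",d);np.save("top_i.npy",im)
for l in["brush_mid","spatula_mid","yellow_slot","blue_slot"]:
    for r in bot.tip_of(l,"top")[:3]: print(l,r["confidence"],world("top",r["at"]).round(3))
c=bot.calibration("top");print({k:np.array(v).round(3).tolist() for k,v in c.items()})
print(bot.get_obs(),bot.tcp_to_grasp)
E
```

```text
brush_mid 0.79 [0.527 0.331 0.013]
spatula_mid 0.73 [0.521 0.079 0.011]
yellow_slot 0.61 [ 0.539 -0.205  0.008]
blue_slot 0.59 [ 0.53  -0.123 -0.   ]
{'intrinsics': [[364.945, 0.0, 256.564], [0.0, 364.945, 181.042], [0.0, 0.0, 1.0]], 'pose': [[0.009, 0.992, -0.125, 0.454], [-1.0, 0.01, 0.01, 0.024], [0.011, 0.125, 0.992, 0.843], [0.0, 0.0, 0.0, 1.0]]}
{'clock': 0.25, 'joint_pos': array([1.20301802e+00, 2.41048971e-01, 4.43392399e-03, 1.33518765e+00,
       1.40119877e-05, 1.57083241e+00]), 'joint_vel': array([-0.00123975, -0.00319746,  0.00357124,  0.00082681,  0.00044042,
        0.00011816]), 'tau': array([ 5.02215153e-04, -3.71992350e+01,  2.52278209e+01,  1.10495416e-02,
        2.67177154e-05, -1.83078811e-06]), 'eef_pos': array([0.17969541, 0.46637548, 0.30346564]), 'tool_rot': array([ 1.82872247e-01,  9.83136556e-01, -4.93420764e-04, -9.88883961e-05]), 'ft_force': array([ 0.02291086,  0.6810186 , -0.55242894]), 'ft_torque': array([-0.00314459,  0.01839301,  0.024942  ]), 'grasp_force': 0.0, 'grip_width': 0.08521522790944185} 0.0539
```

View pics/top1.png

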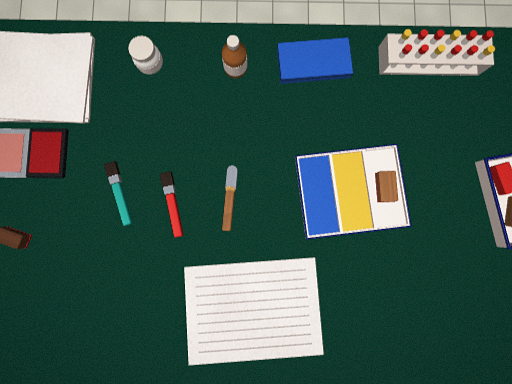

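Teal brush runs from (112,163) to (127,224), the spatula from (232,167) to (227,230). The blue floor is centred near (319,195), the yellow near (353,191), and the stamp sits to the right of it. I'll measure these by colour.

```bash
python3 - <<'E'
from h import *
im=np.load("top_i.npy");d=np.load("top_d.npy")
h=cv2.cvtColor(im,cv2.COLOR_RGB2HSV).astype(int);H,S,V=h[...,0],h[...,1],h[...,2]
box=lambda m,a,b,c,e:m&(np.add.outer(np.zeros(384),np.arange(512))>=a)&(np.add.outer(np.zeros(384),np.arange(512))<=c)&(np.add.outer(np.arange(384),np.zeros(512))>=b)&(np.add.outer(np.arange(384),np.zeros(512))<=e)
ms={"teal":box((H>75)&(H<100)&(V>110),100,150,140,230),"wood":box((H<20)&(S>90)&(V>90),215,155,245,235),"spat":box(~((H>60)&(H<95)&(S>110)&(V<90)),215,160,242,235),
"brush":box(V>-1,0,0,0,0)|box((H>75)&(H<100)&(V>110)|(S<90)&(V>60),100,150,140,230),
"yellow":box((H>18)&(H<35)&(S>120)&(V>150),300,140,400,240),"blue":box((H>105)&(H<120)&(S>150)&(V>150),290,145,345,240)}
for n,m in ms.items():
    v,u=np.nonzero(m);P=np.array([pix2w("top",d,a,b) for a,b in zip(u,v)])
    (c,(w,l),_)=cv2.minAreaRect((P[:,:2]*1000).astype(np.float32))
    q=P[:,:2]-P[:,:2].mean(0);ax=np.linalg.svd(q,full_matrices=0)[2][0];ax*=np.sign(ax[0])
    print(n,len(u),"rect c",np.round(c,1),np.round((w,l),1),"mean",P.mean(0).round(4),"yaw",round(np.degrees(np.arctan2(ax[1],ax[0])),1),"zmed",np.median(P[:,2]).round(4))
E
```

```text
teal 352 rect c [467.8 203.5] [346.6  98.7] mean [0.5033 0.3178 0.029 ] yaw 55.8 zmed 0.0196
wood 381 rect c [496.7  58.3] [99.9 68.4] mean [0.4949 0.0795 0.0213] yaw -4.4 zmed 0.0192
spat 668 rect c [522.2  70.8] [151.1  68.5] mean [0.5211 0.0772 0.0173] yaw -3.9 zmed 0.0173
brush 450 rect c [903.7 681.4] [1582.2  189.1] mean [0.5177 0.3245 0.0246] yaw 41.8 zmed 0.0193Traceback (most recent call last):
  File "<stdin>", line 9, in <module>
  File "h.py", line 6, in pix2w
    c=bot.calibration(cam);K=np.array(c["intrinsics"]);T=np.array(c["pose"]) if T is None else T
ValueError: time passes only in moves, steps and waits
```

```bash
cat >> h.py <<'E'
def plane(c,u,v,z):
    """pixel arrays -> world points on height z"""
    K=np.array(c["intrinsics"]);T=np.array(c["pose"])
    r=np.stack([(u-K[0,2])/K[0,0],-(v-K[1,2])/K[1,1],-np.ones(len(u))],1)@T[:3,:3].T
    return T[:3,3]+r*((z-T[2,3])/r[:,2])[:,None]
def fit(c,m,z):
    n,lab,st,_=cv2.connectedComponentsWithStats(m.astype(np.uint8));k=1+np.argmax(st[1:,4])
    v,u=np.nonzero(lab==k);P=plane(c,u,v,z)[:,:2]*1000
    R=cv2.minAreaRect(P.astype(np.float32));q=P-P.mean(0);ax=np.linalg.svd(q,full_matrices=0)[2][0];ax*=np.sign(ax[0])
    return "n",len(u),"rect",np.round(R[0],1),np.round(R[1],1),round(R[2],1),"mean",P.mean(0).round(1),"yaw",round(np.degrees(np.arctan2(ax[1],ax[0])),1)
E
python3 - <<'E'
from h import *
im=np.load("top_i.npy");c=bot.calibration("top")
h=cv2.cvtColor(im,cv2.COLOR_RGB2HSV).astype(int);H,S,V=h[...,0],h[...,1],h[...,2]
def box(m,a,b,e,f):
    k=np.zeros_like(m);k[b:f,a:e]=m[b:f,a:e];return k
print("teal",fit(c,box((H>75)&(H<100)&(V>110),100,150,140,230),.018))
print("wood",fit(c,box((H<20)&(S>90)&(V>90),215,155,245,235),.018))
print("yellow",fit(c,box((H>18)&(H<35)&(S>120)&(V>150),300,140,400,240),.006))
print("blue",fit(c,box((H>105)&(H<120)&(S>150)&(V>150),290,145,345,240),.006))
E
```

```text
teal ('n', 348, 'rect', array([504. , 321.8]), array([99.7, 17.7]), 19.6, 'mean', array([503.4, 321.6]), 'yaw', np.float64(19.4))
wood ('n', 381, 'rect', array([495.5,  79.8]), array([19.6, 99.3]), 85.1, 'mean', array([495.2,  79.8]), 'yaw', np.float64(-4.8))
yellow ('n', 2289, 'rect', array([ 539.8, -205.1]), array([177.8,  69.4]), 7.2, 'mean', array([ 538.6, -205.1]), 'yaw', np.float64(7.2))
blue ('n', 2267, 'rect', array([ 529.8, -127. ]), array([177. ,  68.6]), 7.3, 'mean', array([ 528.6, -127.2]), 'yaw', np.float64(7.3))
```

```bash
python3 -m jog '[0.434,-0.171,-0.13,0,0,0.353, 0.434,-0.171,-0.13,0,0,0.353, 0.434,-0.171,-0.13,0,0,0.353, 0.434,-0.171,-0.13,0,0,0.353, 0.434,-0.171,-0.13,0,0,0.353, 0.434,-0.171,-0.13,0,0,0.353, 0.434,-0.171,-0.13,0,0,0.353, 0.434,-0.171,-0.13,0,0,0.353, 0.434,-0.171,-0.13,0,0,0.353, 0.434,-0.171,-0.13,0,0,0.353]' 1
python3 -m jog '[0,0,0,0,0,0,0,0,0,0,0,0]'
cat > near.py <<'E'
import sys
from h import *
from scipy.spatial.transform import Rotation as R
lo,hi,smin,vmin,z=map(float,sys.argv[1:6]);name=sys.argv[6]
o=bot.get_obs();c=bot.calibration("wrist");im,d=bot.camera("wrist");save(name,im)
h=cv2.cvtColor(im,cv2.COLOR_RGB2HSV).astype(int)
print(*fit(c,(h[...,0]>=lo)&(h[...,0]<=hi)&(h[...,1]>smin)&(h[...,2]>vmin),z))
y=R.from_quat(o["tool_rot"]).as_matrix()
print("tcp",o["eef_pos"].round(4),"z",y[:,2].round(3),"y yaw",np.degrees(np.arctan2(y[1,1],y[0,1])).round(2),"t",o["clock"])
E
python3 near.py 75 100 100 90 .018 w1
```

```text
clock: 1.08
eef_pos: [0.5292, 0.3281, 0.1987]
tool_rot: [-0.168, 0.986, -0.0, -0.0]
ft_force: [0.2, 0.9, -0.2]
grip_width: 0.0854
grasp_force: 0.0
clock: 1.25
eef_pos: [0.5281, 0.3282, 0.1981]
tool_rot: [-0.167, 0.986, -0.0, -0.001]
ft_force: [-1.1, -1.6, -1.0]
grip_width: 0.0852
grasp_force: 0.0
n 142130 rect [537.3 327.2] [310.8 518.6] 19.2 mean [501.2 320. ] yaw -68.3
tcp [0.5281 0.3282 0.1981] z [-0.003 -0.001 -1.   ] y yaw 109.18 t 1.25
```

View pics/w1.png

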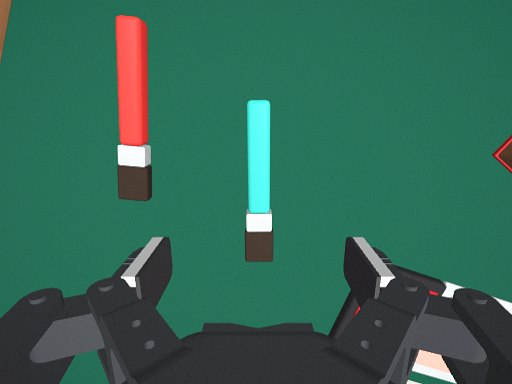

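The wrist view shows the teal brush upright between (258,100) and (258,262), centred between the fingers. The red one at (133,100) is clear of them. I'll tighten the colour threshold.

```bash
python3 near.py 75 100 120 170 .018 w2
```

```text
n 2463 rect [504.  320.9] [98.7 19.1] 18.9 mean [501.2 320. ] yaw 19.3
tcp [0.527  0.3291 0.199 ] z [-0.002 -0.001 -1.   ] y yaw 109.29 t 1.3
```

```bash
python3 -m jog '[0,0,-0.04,0,0,0, 0,0,-0.08,0,0,0, 0,0,-0.115,0,0,0, 0,0,-0.14,0,0,0, 0,0,-0.154,0,0,0, 0,0,-0.154,0,0,0]' 1
python3 -m jog '[0,0,0,0,0,0, 0,0,0,0,0,0, 0,0,0,0,0,0, 0,0,0,0,0,0, 0,0,0,0,0,0, 0,0,0,0,0,0, 0,0,0,0,0,0, 0,0,0,0,0,0]' -1
```

```text
clock: 1.85
eef_pos: [0.5244, 0.3298, 0.0745]
tool_rot: [-0.169, 0.986, -0.001, -0.002]
ft_force: [-0.7, -1.1, -0.0]
grip_width: 0.0856
grasp_force: 0.0
clock: 2.52
eef_pos: [0.5278, 0.3301, 0.078]
tool_rot: [-0.168, 0.986, 0.0, 0.001]
ft_force: [-1.3, -0.2, 5.8]
grip_width: 0.0187
grasp_force: 60.5
```

```bash
python3 -m jog '[0,0,0.03,0,0,0, 0,0,0.07,0,0,0, 0,0,0.12,0,0,0, 0,-0.03,0.125,0,0,-0.01, 0.0,-0.08,0.125,0,0,-0.03, 0.005,-0.13,0.125,0,0,-0.05, 0.005,-0.18,0.125,0,0,-0.07, 0.01,-0.23,0.125,0,0,-0.09, 0.015,-0.28,0.125,0,0,-0.105, 0.015,-0.33,0.125,0,0,-0.105]' -1
python3 -m jog '[0,-0.05,0,0,0,0, 0,-0.10,0,0,0,0, 0,-0.15,0,0,0,0, 0,-0.20,0,0,0,0, 0,-0.25,0,0,0,0, 0,-0.29,0,0,0,0, 0,-0.32,0,0,0,0, 0,-0.338,0,0,0,0, 0,-0.338,0,0,0,0, 0,-0.338,0,0,0,0]' -1
python3 near.py 18 35 120 150 .006 w3
```

```text
clock: 3.35
eef_pos: [0.539, 0.0638, 0.1766]
tool_rot: [-0.064, 0.998, -0.0, 0.0]
ft_force: [1.4, -0.1, -0.3]
grip_width: 0.0185
grasp_force: 59.7
clock: 4.18
eef_pos: [0.5386, -0.2048, 0.1763]
tool_rot: [-0.063, 0.998, 0.001, -0.0]
ft_force: [0.1, 0.2, -2.1]
grip_width: 0.0185
grasp_force: 59.7
n 6667 rect [ 515.3 -207.9] [129.5  71.2] 7.3 mean [ 504.2 -210. ] yaw 6.5
tcp [ 0.5386 -0.2048  0.1763] z [-0.001  0.001 -1.   ] y yaw 97.27 t 4.1833
```

View pics/w3.png

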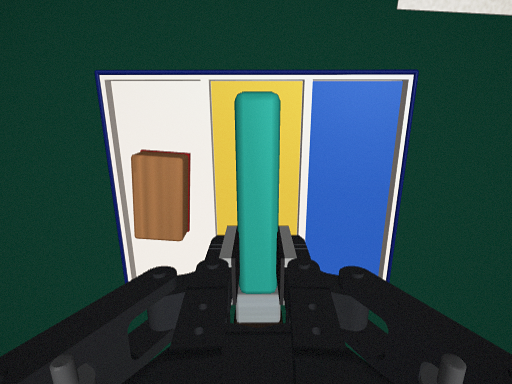

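The brush (235–280, 92–322) is held square and centred over the yellow floor (210–305). Lowering now.

```bash
python3 -m jog '[0,0,-0.03,0,0,0, 0,0,-0.06,0,0,0, 0,0,-0.085,0,0,0, 0,0,-0.1,0,0,0, 0,0,-0.11,0,0,0, 0,0,-0.115,0,0,0, 0,0,-0.116,0,0,0, 0,0,-0.116,0,0,0]' -1
```

```text
clock: 4.9
eef_pos: [0.5396, -0.2039, 0.0845]
tool_rot: [-0.065, 0.998, -0.0, 0.001]
ft_force: [-0.1, -0.3, -1.4]
grip_width: 0.0185
grasp_force: 59.7
```

```bash
python3 -m jog '[0,0,-0.001,0,0,0, 0,0,-0.0015,0,0,0, 0,0,-0.0015,0,0,0]' -1
python3 -m jog '[0,0,0,0,0,0, 0,0,0,0,0,0, 0,0,0,0,0,0, 0,0,0,0,0,0]' -0.25
```

```text
clock: 5.15
eef_pos: [0.5398, -0.2044, 0.084]
tool_rot: [-0.064, 0.998, -0.0, 0.001]
ft_force: [-0.7, 2.9, 5.4]
grip_width: 0.0184
grasp_force: 60.4
clock: 5.48
eef_pos: [0.5389, -0.2047, 0.0825]
tool_rot: [-0.064, 0.998, -0.0, -0.0]
ft_force: [-0.3, 0.1, -0.2]
grip_width: 0.032
grasp_force: 0.0
```

```bash
python3 -m jog '[0,0,0.02,0,0,0, 0,0,0.05,0,0,0, 0,0,0.09,0,0,0, 0,0.03,0.13,0,0,0, -0.01,0.08,0.146,0,0,-0.05, -0.02,0.13,0.146,0,0,-0.1055, -0.02,0.18,0.146,0,0,-0.1055, -0.02,0.23,0.146,0,0,-0.1055, -0.02,0.28,0.146,0,0,-0.1055, -0.02,0.33,0.146,0,0,-0.1055]' -
python3 -m jog '[0,0.0225,0,0,0,0, 0,0.0225,0,0,0,0, 0,0.0225,0,0,0,0, 0,0.0225,0,0,0,0]' 1
python3 near.py 5 22 90 80 .018 w4
```

```text
clock: 6.32
eef_pos: [0.5226, 0.061, 0.1996]
tool_rot: [0.042, 0.999, -0.0, 0.0]
ft_force: [1.5, 0.1, 0.1]
grip_width: 0.0321
grasp_force: 0.0
clock: 6.65
eef_pos: [0.5229, 0.0768, 0.1993]
tool_rot: [0.042, 0.999, -0.0, -0.0]
ft_force: [-0.9, -0.8, -0.6]
grip_width: 0.0789
grasp_force: 0.0
n 2551 rect [495.6  79.1] [20.2 99. ] 85.4 mean [493.5  78.9] yaw -4.4
tcp [0.5229 0.0768 0.1993] z [-0.    -0.001 -1.   ] y yaw 85.24 t 6.65
```

View pics/w4.png

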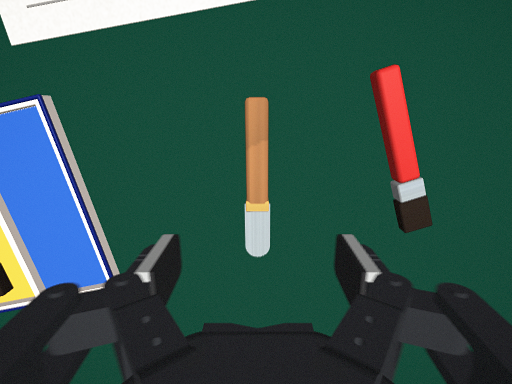

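The spatula (246–270, 97–257) is centred and square, and the red brush is well clear of it. Grasping.

```bash
python3 -m jog '[0,0,-0.04,0,0,0, 0,0,-0.08,0,0,0, 0,0,-0.115,0,0,0, 0,0,-0.14,0,0,0, 0,0,-0.152,0,0,0, 0,0,-0.152,0,0,0]' 1
python3 -m jog '[0,0,0,0,0,0, 0,0,0,0,0,0, 0,0,0,0,0,0, 0,0,0,0,0,0, 0,0,0,0,0,0, 0,0,0,0,0,0, 0,0,0,0,0,0, 0,0,0,0,0,0]' -1
```

```text
clock: 7.2
eef_pos: [0.5213, 0.0757, 0.0756]
tool_rot: [0.043, 0.999, -0.001, -0.003]
ft_force: [-0.2, -0.1, 0.4]
grip_width: 0.0852
grasp_force: 0.0
clock: 7.87
eef_pos: [0.5238, 0.0775, 0.0791]
tool_rot: [0.041, 0.999, 0.0, 0.001]
ft_force: [-0.5, -1.5, 5.9]
grip_width: 0.0181
grasp_force: 60.3
```

```bash
python3 -m jog '[0,0,0.03,0,0,0, 0,0,0.07,0,0,0, 0,0,0.11,0,0,0, 0,-0.03,0.125,0,0,0.02, 0.005,-0.08,0.125,0,0,0.06, 0.009,-0.13,0.125,0,0,0.1055, 0.009,-0.18,0.125,0,0,0.1055, 0.009,-0.225,0.125,0,0,0.1055, 0.009,-0.25,0.125,0,0,0.1055, 0.009,-0.255,0.125,0,0,0.1055]' -1
python3 -m jog '[0,0,0,0,0,0,0,0,0,0,0,0]' -1
python3 near.py 105 120 150 130 .006 w5
```

```text
clock: 8.7
eef_pos: [0.5298, -0.1302, 0.1777]
tool_rot: [-0.062, 0.998, -0.001, -0.0]
ft_force: [-0.0, 0.0, -0.8]
grip_width: 0.0184
grasp_force: 59.4
clock: 8.87
eef_pos: [0.5299, -0.1261, 0.1776]
tool_rot: [-0.064, 0.998, 0.0, -0.0]
ft_force: [0.3, 0.8, -1.2]
grip_width: 0.0184
grasp_force: 59.4
n 6369 rect [ 506.6 -130.5] [130.9  70.7] 7.4 mean [ 497.2 -133.5] yaw 5.4
tcp [ 0.5299 -0.1261  0.1776] z [-0.001  0.001 -1.   ] y yaw 97.34 t 8.8667
```

View pics/w5.png

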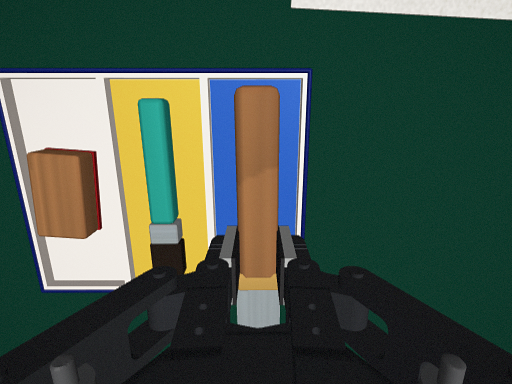

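The brush lies flat in yellow (138–187, 98–272), and the spatula is centred over blue. Lowering.

```bash
python3 -m jog '[0,0,-0.03,0,0,0, 0,0,-0.06,0,0,0, 0,0,-0.085,0,0,0, 0,0,-0.1,0,0,0, 0,0,-0.11,0,0,0, 0,0,-0.115,0,0,0, 0,0,-0.116,0,0,0, 0,0,-0.1165,0,0,0, 0,0,-0.1175,0,0,0, 0,0,-0.1175,0,0,0]' -1
python3 -m jog '[0,0,0,0,0,0, 0,0,0,0,0,0]' -
```

```text
clock: 9.75
eef_pos: [0.5309, -0.1261, 0.0851]
tool_rot: [-0.064, 0.998, 0.0, 0.001]
ft_force: [-1.0, 1.6, 5.2]
grip_width: 0.0187
grasp_force: 60.0
clock: 9.92
eef_pos: [0.5309, -0.1262, 0.0851]
tool_rot: [-0.064, 0.998, 0.0, 0.001]
ft_force: [-0.1, 2.7, 5.9]
grip_width: 0.018
grasp_force: 60.2
```

Contact is about 5 N. Release, lift, back off and check.

```bash
python3 -m jog '[0,0,0,0,0,0, 0,0,0,0,0,0, 0,0,0,0,0,0, 0,0,0,0,0,0]' -0.25
python3 -m jog '[0,0,0.02,0,0,0, 0,0,0.05,0,0,0, 0,0,0.09,0,0,0, 0,0,0.13,0,0,0, 0,0.05,0.16,0,0,0, 0,0.1,0.19,0,0,0, 0,0.15,0.19,0,0,0, 0,0.2,0.19,0,0,0, 0,0.25,0.19,0,0,0, 0,0.25,0.19,0,0,0]' -
python3 -m jog '[-0.1,0.1,0,0,0,0,-0.1,0.1,0,0,0,0,-0.1,0.1,0,0,0,0,-0.1,0.1,0,0,0,0]'
python3 - <<'E'
from h import *
im,d=bot.camera("top");c=bot.calibration("top")
save("top2",cv2.resize(im[120:260,270:430],None,fx=4,fy=4))
h=cv2.cvtColor(im,cv2.COLOR_RGB2HSV).astype(int);H,S,V=h[...,0],h[...,1],h[...,2]
def box(m,a,b,e,f):
    k=np.zeros_like(m);k[b:f,a:e]=m[b:f,a:e];return k
print("teal",fit(c,box((H>75)&(H<100)&(V>110),320,140,390,235),.024))
print("wood",fit(c,box((H<20)&(S>90)&(V>90),295,140,345,235),.024))
for l in["brush_mid","spatula_mid"]:
    for r in bot.tip_of(l,"top")[:1]: print(l,r["confidence"],world("top",r["at"]).round(3))
E
```

```text
clock: 10.25
eef_pos: [0.5301, -0.1268, 0.0838]
tool_rot: [-0.064, 0.998, -0.0, -0.0]
ft_force: [-0.2, -1.1, 0.5]
grip_width: 0.032
grasp_force: 0.0
clock: 11.08
eef_pos: [0.53, 0.0793, 0.2362]
tool_rot: [-0.068, 0.998, 0.001, 0.001]
ft_force: [-0.7, -0.5, -0.9]
grip_width: 0.0323
grasp_force: 0.0
clock: 11.42
eef_pos: [0.4463, 0.1557, 0.2354]
tool_rot: [-0.067, 0.998, 0.0, -0.002]
ft_force: [-1.0, 0.3, 0.2]
grip_width: 0.0323
grasp_force: 0.0
teal ('n', 353, 'rect', array([ 514.9, -205.6]), array([98.4, 18.5]), 7.5, 'mean', array([ 513.9, -205.8]), 'yaw', np.float64(7.5))
wood ('n', 386, 'rect', array([ 503.1, -127.3]), array([98.1, 20.9]), 7.1, 'mean', array([ 503. , -127.4]), 'yaw', np.float64(7.9))
brush_mid 0.87 [ 0.538 -0.204  0.021]
spatula_mid 0.81 [ 0.526 -0.124  0.016]
```

View pics/top2.png

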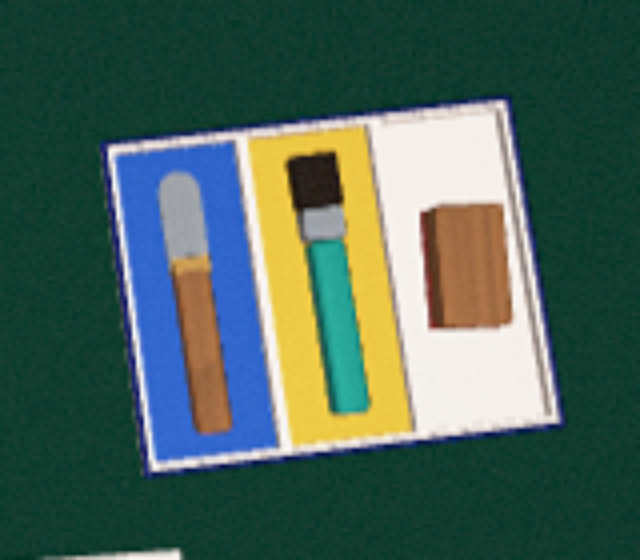

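Both lie centred and parallel to the long sides, the spatula in blue (x≈195) and the brush in yellow (x≈330). Their measured centres are within about 2 mm of the pad centres.

```bash
python3 -c "
from workcell import bot
print(bot.job_done())"
```

```text
the job is handed in; nothing more can be done
None
```

The brush lies in the yellow compartment and the spatula in the blue, both flat, centred to about 2 mm and parallel to the sides by the last top picture; job handed in after about 11.5 s, with no verdict reported back.

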